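# Fish the spatula out of the covered bin

### The job

The bamboo spatula has slid under the cover of the stainless bin and is longer than the bin's mouth. Take it by the handle, tilt it handle-end up and draw it out diagonally through the mouth, then hold it level and right way up with its middle over the middle of the pizza stone, at least 10 cm above the stone. Finish still holding it there, motionless in the gripper, and do not shift the stone or the things standing around.

Things in the scene. Friction and masses are not known exactly. Their poses are not given: they have to be found in the camera images.
- spatula_center (a point): Middle of the bamboo spatula (280 mm long), half-way up its handle, 7 mm above its underside. Its x axis runs from handle to blade, z is up when it lies right way up. It starts flat on the bin's floor, roughly along the bin, handle under the mouth and blade under the hood. Good place to grip: the handle at about x = -55 mm.
- spatula_handle_end (a point): End of the spatula's handle, 140 mm from its middle, half-way up the handle. Axes as the spatula's.
- spatula_blade_tip (a point): Tip of the spatula's blade, 140 mm from its middle, half-way up the blade (3.5 mm above the underside). Axes as the spatula's.
- spatula: The bamboo spatula, about 85 g; origin on its underside below its middle, axes as for spatula_center. Handle: straight bar 24 mm wide, 14 mm thick, from x = -140 to +45 mm. Blade: flat, 62 mm wide, 7 mm thick, from x = +35 to +140 mm, underside flush with the handle's. Balances about 5 mm to the blade side of its middle.
- bin: Low stainless bin fixed to the counter, 340 mm long (x), 186 mm wide (y), 68 mm high; origin at the centre of its underside. Inner floor 4 mm above the counter; the cover is 4 mm thick, underside at 64 mm. Its only opening is the mouth, x = -140 to +40 mm, y = -70 to +70 mm. The closed hood covers x = +40 to +170 mm and points to the robot's left within about 25 degrees.
- bin_mouth (a point): Centre of the bin's mouth, level with the top of the cover; axes as the bin's.
- stone_center (a point): Centre of the top of the pizza stone fragment, a sand-coloured ceramic disc of 110 mm radius and 14 mm thickness lying on the counter, one side broken off straight 70 mm from the centre (towards its own +x). z is up.
- stone: The pizza stone fragment (loose, 0.9 kg); origin at the centre of its underside.
- shaker: Bystander: frosted glass shaker with steel twist cap, 68 mm across, 135 mm tall; origin at the centre of its underside. Leave alone.
- scraper: Bystander: red plastic bench scraper lying flat, about 105 by 150 mm, 22 mm high; origin on the counter under its blade. Leave alone.
- jar: Bystander: white jar with wooden lid, 68 mm across, 100 mm tall; origin at the centre of its underside. Leave alone.
Mind the look-alikes: they are no part of the job. There is more than one size of the stone; the job needs the largest.

How it is judged (in metres and radians):
On the way:
1. the handle end is out above the mouth while the blade is still below the bin's cover: the spatula is tilted through the opening (height (world z) of spatula_handle_end above 0.078 m and height (world z) of spatula_blade_tip below 0.064 m and x of spatula_blade_tip in the frame of bin between -0.17 and 0.17 m and contact force between the fingers and spatula above 0.5 N), for 0.1 s.
At the end, for the whole second after the job is handed in: The spatula is held by the fingers alone, still, right way up and level within 15 degrees, its middle within 50 mm of the stone's centre seen from above and both its ends more than 100 mm above the counter (horizontal distance between spatula_center and stone_center below 0.05 m and height (world z) of each of spatula_handle_end, spatula_blade_tip above 0.1 m and angle between spatula_center's own z axis and vertical below 0.26 rad and contact force between the fingers and spatula above 1 N and contact force between spatula and bin below 0.1 N and contact force between spatula and shaker below 0.1 N and linear speed of spatula below 0.02 m/s and angular speed of spatula below 0.15 rad/s); the arm keeps its last pose, push and grip.
It fails at once if the stone is shifted more than 20 mm (distance of stone from where it was at the start of the episode above 0.02 m).
It fails at once if the shaker is shifted more than 20 mm (distance of shaker from where it was at the start of the episode above 0.02 m).
It fails at once if the scraper is shifted more than 20 mm (distance of scraper from where it was at the start of the episode above 0.02 m).
It fails at once if the jar is shifted more than 20 mm (distance of jar from where it was at the start of the episode above 0.02 m).
It also fails if it takes over 53 s, if anything falls off the work surface, if the arm or the gripper's body presses on something with over 40 N, if the wrist force passes 120 N, or if a joint passes its speed limit or range.

### The arm

A 6-joint arm with a two-finger parallel gripper is mounted at the origin on the work surface. World frame = base frame: x ahead of the robot, y to its left, z up, the work surface at z = 0. Lengths are in mm, angles in rad, forces in N, time in s.
With the tool pointing down it reaches from about 250 to 725 mm from the base axis. Payload 4 kg.
Tool frame: the origin (TCP) lies between the finger pads; the fingertips stand manip.tip_reach ahead of it and the grasp point (between the pads) lies 8 mm behind it (manip.tip_reach is the distance from the TCP to the fingertips, in mm); z points along the fingers, y is the line along which they close (so a half turn about z gives the same grasp; the last joint's range is limited). The gripper opens to 85 mm and grips with 20 to 120 N. Pads are 22 mm wide; open, the fingers measure 114 mm over their backs; the gripper's body (76 mm by 85 mm) begins 54 mm behind the grasp point. The pads swing forward as they close: fully open they stand 13 mm farther back than shut.
Start: joints at [-1.15, 0.241, 0.005, 1.335, 0, 1.571], TCP at [204.244, -456.382, 242.306] pointing down, gripper open.
Joint ranges: [-2.72, 2.72], [-1.05, 1.87], [-1.09, 1.28], [-1.99, 2.15], [-1.42, 1.44], [-3.14, 3.14]. Speed limits (rad/s): [2.79, 2.79, 3.14, 3.14, 3.14, 3.14].

### API

Orientations are given as a 3x3 rotation matrix whose columns are the frame's x, y, z axes.
In Python, from bench import manip gives the robot as it stands.
- The arm moves only by the tool jog_arm, never from a script. Its argument "motion" is a list that holds one entry, the list of rows, each a list of 6 numbers: the shift along the tool's x, y, z in m, then the turn, a rotation vector about the tool's x, y, z in rad. A call has 1 to 20 rows; each row is the pose to reach, as a shift and turn from the pose commanded when the call began, along the tool's axes at that moment; what a row does not reach only later rows make up. A row lasts 1/8 s, in which the tool goes at most 62.5 mm and 10.7 degrees, less where a joint would pass 70% of its speed; a pose out of reach is approached as far as the arm can. A call with a gripper value outside its range is refused whole. "gripper" is the closure, from -1 (fully open) to 1 (shut), set as the call begins (left out, the last holds). The fingers move at their own pace and stop on an object; "squeeze" is the grip in N (left out, the last holds). Time passes only in rows, so rows that repeat a pose let the fingers close. It gives the time, the measured TCP pose, the force and the opening at its end, in the units of the state.
- manip.read_state(): the state, without advancing time (a new reading comes with each control period).
- manip.capture(name): name is "scene" or "side" or "wrist"; returns a dict with "img" (420x560x3 uint8, blue, green, red), "depth" (420x560 float32, mm along the optical axis (not along the pixel's ray), 0 where there is no reading), "fx", "fy", "cx", "cy" (pixels), "dist" ([k1, k2, p1, p2, k3] as OpenCV has them; the pictures are not rectified), "rvec" (rotation vector, rad) and "tvec" (3), from world to camera coordinates, as OpenCV has them. Camera axes: x right, y down, z forward; pixel columns grow to the right and rows downward; lengths in mm; the calibration is good to about 2 mm. A picture is of the moment at which its call begins.
- manip.finish_job(): hands the job in, once; it reports no verdict.
The state is a dict: "time": time; "qpos": joint angles; "dq": joint speeds; "effort": joint torques, N m; "eef_pos": TCP position; "ee_rot": TCP orientation; "force": force on the tool from outside, world axes, zero at the start; "torque": the same for the moment, N m; "width": finger opening in mm.
Only numpy, scipy, OpenCV 4.12 (cv2) and the standard library are available. Lean on these libraries where they do the work, as an engineer would, in place of code of your own. Each camera call takes 0.05 s, during which the arm holds its last target. There are 200 camera calls.

## Working session

There is one attempt and no reset: what is moved stays moved. The work goes in short steps, Python scripts to look and compute and a tool call to move; the robot and the scene stay as the last step left them, time stands still between calls to the robot, and variables do not carry over. Pictures are saved under pics/ and viewed, on a budget of 10 in all, crops included, one or two more only if the job needs it, and the job is handed in when it is done.

Besides the shell and the picture viewer there is one more tool, called after "Call:" by a JSON object that holds its "name" and its "arguments", one argument or row to a line. jog_arm: Moves the arm, as the interface text tells. Its arguments: {"type":"object","properties":{"motion":{"type":"array","items":{"type":"array","items":{"type":"array","items":{"type":"number"}}}},"gripper":{"type":"number"},"squeeze":{"type":"number"}},"required":["motion"]}

```bash
ls; mkdir -p pics; cat > h.py <<'E'
import numpy as np, cv2
from bench import manip
def cam(n):
    c=manip.capture(n); c['K']=np.array([[c['fx'],0,c['cx']],[0,c['fy'],c['cy']],[0,0,1.]]); c['D']=np.array(c['dist'],float)
    c['R']=cv2.Rodrigues(np.array(c['rvec'],float))[0]; c['t']=np.array(c['tvec'],float).ravel(); return c
def rays(c,px):
    u=cv2.undistortPoints(np.array(px,float).reshape(-1,1,2),c['K'],c['D']).reshape(-1,2)
    return np.c_[u,np.ones(len(u))]
def plane(c,px,z):
    d=rays(c,px)@c['R']; o=-c['R'].T@c['t']
    return o+d*((z-o[2])/d[:,2])[:,None]
def depthpts(c):
    h,w=c['depth'].shape; v,u=np.mgrid[:h,:w]
    r=rays(c,np.c_[u.ravel(),v.ravel()])*c['depth'].reshape(-1,1)
    return ((r-c['t'])@c['R']).reshape(h,w,3)
E
python3 - <<'E'
from h import *
import pickle
for n in ('scene','side'):
    c=cam(n); cv2.imwrite(f'pics/{n}0.png',c['img']); pickle.dump(c,open(n+'.pkl','wb'))
    print(n,-c['R'].T@c['t'], (c['depth']>0).mean())
s=manip.read_state(); print(s, manip.tip_reach)
E
```

```text
pics
scene [1142.68666236  445.62995364  880.7767609 ] 0.9957525510204082
side [  511.29551359 -1284.32930149  1264.82481036] 0.9958928571428571
{'time': 0.1, 'qpos': array([-1.14995187e+00,  2.41353906e-01,  3.85875057e-03,  1.33522398e+00,
        1.63508982e-06,  1.57077310e+00]), 'dq': array([ 1.55995226e-03, -1.06486766e-03,  2.32697750e-03, -4.59604758e-04,
        9.25602037e-05,  1.38768013e-03]), 'effort': array([-1.11357124e-04, -3.73137867e+01,  2.53010309e+01,  1.08546170e-02,
       -2.56048759e-05, -4.16343312e-06]), 'eef_pos': array([ 204.03956414, -455.86576909,  241.49377631]), 'ee_rot': array([[ 9.12734793e-01,  4.08551812e-01, -7.84033923e-04],
       [ 4.08552564e-01, -9.12733105e-01,  1.75569766e-03],
       [ 1.67974238e-06, -1.92280541e-03, -9.99998151e-01]]), 'force': array([ 0.29970952,  0.718948  , -0.20929559]), 'torque': array([-0.02341532, -0.05051535,  0.00656012]), 'width': 85.43179261644758} 11.0
```

View pics/scene0.png

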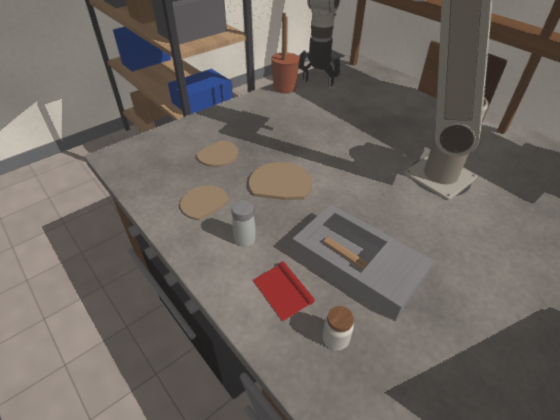

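View pics/side0.png

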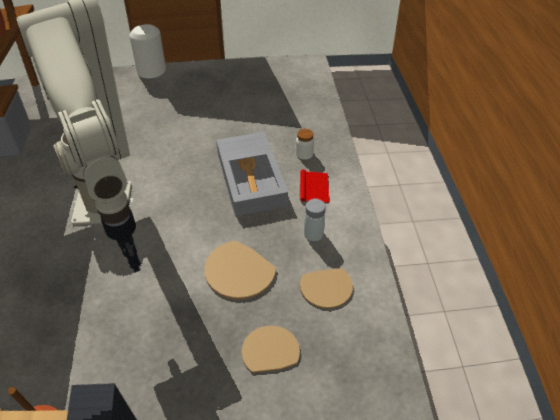

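The scene view shows the bin with its mouth near (345,245), the spatula handle in it at about (345,250), the large stone at (280,182), the shaker at (243,225) and the jar at (338,330). In the side view the spatula is at (250,175) and the large stone at (240,270).

```bash
cat > m.py <<'E'
from h import *
import pickle
for n in ('scene','side'):
    c=pickle.load(open(n+'.pkl','rb')); P=depthpts(c); hsv=cv2.cvtColor(c['img'],cv2.COLOR_BGR2HSV)
    z=P[...,2]; area=(P[...,0]>230)&(P[...,0]<900)&(abs(P[...,1])<700)
    # cover
    m=(area&(abs(z-68)<5)&(hsv[...,1]<60)).astype(np.uint8)
    k,l,st,ce=cv2.connectedComponentsWithStats(m); i=1+np.argmax(st[1:,4])
    Q=P[l==i]; r=cv2.minAreaRect(Q[:,:2].astype(np.float32)); print(n,'bin',st[i],r,'z',np.median(Q[:,2]))
    m=(area&(hsv[...,1]>60)&(hsv[...,0]>5)&(hsv[...,0]<30)&(hsv[...,2]>60)).astype(np.uint8)
    k,l,st,ce=cv2.connectedComponentsWithStats(m)
    for i in range(1,k):
        if st[i,4]>60:
            Q=P[l==i]; r=cv2.minAreaRect(Q[:,:2].astype(np.float32))
            print(n,'wood',st[i],np.round(np.median(Q,0)),'rect',np.round(r[0]),np.round(r[1]),round(r[2],1),'zr',np.round(np.percentile(Q[:,2],[5,50,95])))
            if abs(np.median(z[l==i])-14)<6 and st[i,4]>800:
                cn=cv2.findContours((l==i).astype(np.uint8),0,1)[0][0].reshape(-1,2)
                W=plane(c,cn,14)[:,:2]; print('   circ',np.round(cv2.minEnclosingCircle(W.astype(np.float32))[0]),cv2.minEnclosingCircle(W.astype(np.float32))[1])
    for nm,lo,hi in (('tall',80,145),):
        m=(area&(z>lo)&(z<hi)).astype(np.uint8);k,l,st,ce=cv2.connectedComponentsWithStats(m)
        for i in range(1,k):
            if st[i,4]>60: print(n,nm,st[i],np.round(P[l==i].min(0)),np.round(P[l==i].max(0)))
E
python3 m.py
python3 - <<'E'
from h import *
import pickle
a=pickle.load(open('scene.pkl','rb'))['img'][200:320,280:440];b=pickle.load(open('side.pkl','rb'))['img'][125:220,205:300]
a=cv2.resize(a,(533,400),interpolation=2);b=cv2.resize(b,(260,260),interpolation=2)
o=np.zeros((400,800,3),np.uint8);o[:,:533]=a;o[:260,540:]=b;cv2.imwrite('pics/crop.png',o)
E
```

```text
scene bin [ 292  204  142  105 4336] ((533.1014404296875, 75.94879913330078), (192.68138122558594, 342.23614501953125), 9.919391632080078) z 69.04844425748104
scene wood [197 140  41  27 783] [ 554. -611.   12.] rect [ 549. -612.] [161. 139.] 8.7 zr [ 6. 12. 15.]
scene wood [ 249  162   63   38 1938] [ 478. -335.   16.] rect [ 471. -346.] [195. 216.] 52.9 zr [10. 16. 19.]
   circ [ 478. -332.] 113.64071655273438
scene wood [ 180  186   49   34 1174] [ 738. -422.   12.] rect [ 736. -433.] [159. 137.] 1.9 zr [ 8. 12. 14.]
   circ [ 737. -416.] 82.1151351928711
scene wood [323 237  45  33 408] [542.  32.  19.] rect [534.  27.] [ 37. 148.] 7.1 zr [11. 19. 22.]
scene wood [327 306  27  26 543] [749. 196. 100.] rect [720. 176.] [125.  59.] 34.7 zr [ 93. 100. 103.]
scene wood [262 390  25  30  98] [ 880.  115. -397.] rect [880. 113.] [119.   2.] 89.7 zr [-416. -397. -382.]
scene tall [231 200  23  29 567] [ 696. -240.   80.] [ 757. -177.  141.]
scene tall [327 306  27  28 577] [716. 165.  80.] [777. 224. 105.]
side bin [ 217  132   71   71 1711] ((532.5703125, 74.8783950805664), (187.653045
[... 158 characters left out ...]
1.  97. 103.]
side wood [238 157  20  36 354] [531. 111.  13.] rect [534.  58.] [ 63. 250.] 6.3 zr [ 3. 13. 20.]
side wood [ 204  240   72   60 3111] [ 470. -353.   12.] rect [ 466. -340.] [200. 234.] 40.2 zr [ 4. 12. 17.]
   circ [ 479. -342.] 115.15583801269531
side wood [ 300  268   53   41 1737] [ 733. -434.    9.] rect [ 734. -429.] [160. 149.] 0.7 zr [ 2.  9. 13.]
   circ [ 733. -430.] 81.51470947265625
side wood [ 241  325   59   48 2229] [ 547. -623.    9.] rect [ 547. -613.] [160. 145.] 14.3 zr [ 2.  9. 13.]
   circ [ 549. -629.] 80.73326873779297
side tall [297 129  16  14 181] [714. 157.  80.] [772. 219. 105.]
side tall [305 199  21  27 450] [ 692. -247.   81.] [ 754. -179.  140.]
```

View pics/crop.png

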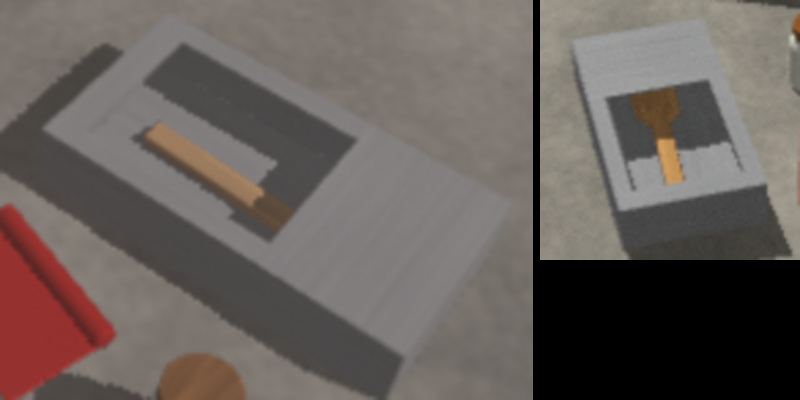

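The crop shows the handle end at about (325,238) in the scene view, with the blade going under the hood. The bin fits its size in both views (342×190 mm found, z≈68).

```bash
cat > m2.py <<'E'
from h import *
import pickle
b=np.deg2rad(9.7); bx=np.array([-np.sin(b),np.cos(b)]); by=np.array([-np.cos(b),-np.sin(b)]); bc=np.array([533,75.5])
for n,box in (('scene',(310,225,380,280)),('side',(230,150,262,200))):
    c=pickle.load(open(n+'.pkl','rb')); hsv=cv2.cvtColor(c['img'],cv2.COLOR_BGR2HSV); P=depthpts(c)
    m=(hsv[...,1]>70)&(hsv[...,0]>5)&(hsv[...,0]<30)&(hsv[...,2]>150)&(abs(P[...,2]-17)<9)
    k=np.zeros_like(m);k[box[1]:box[3],box[0]:box[2]]=1; v,u=np.nonzero(m&k)
    W=plane(c,np.c_[u,v],18)[:,:2]; r=cv2.minAreaRect(W.astype(np.float32)); mu=W.mean(0)
    w,V=np.linalg.eigh(np.cov(W.T)); d=V[:,1]*np.sign(V[1,1]); s=(W-mu)@d; t=(W-mu)@V[:,0]
    e=mu+d*s.min(); print(n,len(u),'rect',r,'d ang',np.degrees(np.arctan2(-d[0],d[1])),'end',e,'len',np.ptp(s),'wid',np.ptp(t))
    for x in (0,85,140): q=e+d*x; print('  at',x,q,'bin xy',(q-bc)@bx,(q-bc)@by)
E
python3 m2.py
```

```text
scene 176 rect ((538.298828125, 13.940422058105469), (17.77815055847168, 112.0219955444336), 7.588641166687012) d ang 7.554834955496412 end [545.55020915 -41.60441177] len 112.02539817360183 wid 17.789658172791462
  at 0 [545.55020915 -41.60441177] bin xy -117.54480188283958 7.360064988450636
  at 85 [534.37483456  42.65774464] bin xy -32.604370066239035 4.17839203080178
  at 140 [527.14370983  97.18031643] bin xy 22.357085815090738 2.1196624699701667
side 103 rect ((536.2918090820312, 25.584829330444336), (22.572309494018555, 81.9322509765625), 6.307466983795166) d ang 6.340254978466654 end [540.88866713 -15.12714402] len 81.9408961671858 wid 22.58778667005678
  at 0 [540.88866713 -15.12714402] bin xy -90.66064688742374 7.493824711564292
  at 85 [531.50189418  69.35296306] bin xy -5.806740711408059 2.51239854309305
  at 140 [525.42809992 124.01656177] bin xy 49.098727990719716 -0.7108772129766217
```

Call:
{"name": "jog_arm", "arguments": {
  "motion": [
    [[0.04,-0.026,0,0,0,-0.1],[0.1,-0.064,0.01,0,0,-0.26],[0.16,-0.102,0.02,0,0,-0.42],[0.21,-0.134,0.03,0,0,-0.56],[0.26,-0.166,0.035,0,0,-0.7],[0.31,-0.198,0.04,0,0,-0.82],[0.36,-0.23,0.045,0,0,-0.94],[0.41,-0.262,0.05,0,0,-1.06],[0.455,-0.29,0.055,0,0,-1.17],[0.49,-0.312,0.06,0,0,-1.24],[0.5055,-0.321,0.062,0,0,-1.276],[0.5055,-0.321,0.062,0,0,-1.276],[0.5055,-0.321,0.062,0,0,-1.276]]
  ],
  "gripper": -0.3,
  "squeeze": 80
}}

```text
time: 1.72
eef_pos: [533.7, 41.9, 180.3]
ee_rot: [[-0.124, 0.992, -0.001], [0.992, 0.124, -0.001], [-0.0, -0.001, -1.0]]
force: [0.5, -0.6, -0.5]
width: 55.6
```

```bash
python3 - <<'E'
from h import *
import pickle
c=cam('wrist'); cv2.imwrite('pics/w1.png',c['img']); pickle.dump(c,open('wrist.pkl','wb'))
s=manip.read_state(); print(s['time'],s['eef_pos'],s['ee_rot'],s['width'],s['qpos'],s['force'])
hsv=cv2.cvtColor(c['img'],cv2.COLOR_BGR2HSV)
m=((hsv[...,1]>70)&(hsv[...,0]>5)&(hsv[...,0]<30)&(hsv[...,2]>60)).astype(np.uint8)
k,l,st,ce=cv2.connectedComponentsWithStats(m)
for i in range(1,k):
    if st[i,4]>1000:
        v,u=np.nonzero(l==i); W=plane(c,np.c_[u,v],18)[:,:2]; mu=W.mean(0); w,V=np.linalg.eigh(np.cov(W.T)); d=V[:,1]*np.sign(V[1,1])
        sl=(W-mu)@d; print(st[i],'mean',mu,'ang',np.degrees(np.arctan2(-d[0],d[1])),'end',mu+d*sl.min(),np.ptp(sl))
        for y in range(-40,90,20):
            a=W[abs(W[:,1]-y)<2]
            if len(a): print(y,a[:,0].min(),a[:,0].max())
E
```

```text
1.775 [533.81727164  41.74090974 180.4947948 ] [[-1.23394661e-01  9.92357561e-01 -4.78203857e-04]
 [ 9.92357626e-01  1.23394487e-01 -3.77682687e-04]
 [-3.15788551e-04 -5.21153271e-04 -9.99999814e-01]] 55.24354880660527 [ 7.82197483e-02  3.44496868e-01 -1.61228035e-02  1.21068291e+00
 -3.39161035e-04  1.52530627e+00] [ 0.36749956 -0.48518256  0.07940292]
[ 265   98   51  189 5511] mean [538.21532505  43.03847321] ang 6.435831093890684 end [548.08597848 -44.46634577] 162.2416794679212
-40 536.0177061784794 559.6479575609402
-20 533.6342666989088 557.0796082877678
0 531.3373650007978 555.0734751193195
20 528.9147022106657 552.4251202415984
40 526.5830286213807 550.4601767989114
60 524.2406263283006 548.570122248135
80 521.8925633491608 545.7294344939921
```

View pics/w1.png

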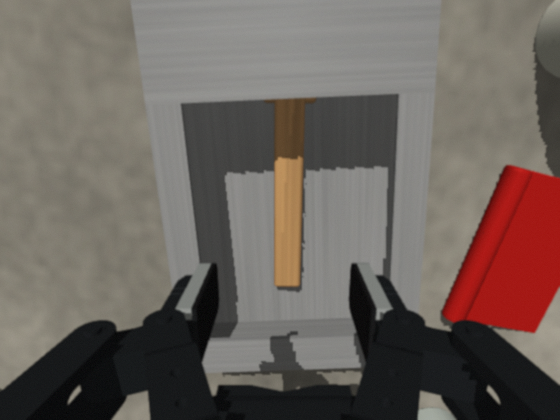

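The wrist view shows the handle at columns 275–302, ending near (288,288), and the fingers straddling it. The measured width of 23.7 mm matches the 24 mm given. I'll descend in the mouth.

Call:
{"name": "jog_arm", "arguments": {
  "motion": [
    [[-0.0025,0.003,0.03,0,0,0.008],[-0.0025,0.003,0.07,0,0,0.008],[-0.0025,0.003,0.1,0,0,0.008],[-0.0025,0.003,0.125,0,0,0.008],[-0.0025,0.003,0.142,0,0,0.008],[-0.0025,0.003,0.153,0,0,0.008],[-0.0025,0.003,0.159,0,0,0.008],[-0.0025,0.003,0.162,0,0,0.008],[-0.0025,0.003,0.162,0,0,0.008],[-0.0025,0.003,0.162,0,0,0.008]]
  ]
}}

```text
time: 3.02
eef_pos: [538.3, 41.1, 18.8]
ee_rot: [[-0.118, 0.993, 0.001], [0.993, 0.118, 0.0], [-0.0, 0.001, -1.0]]
force: [0.4, 0.1, -0.1]
width: 55.3
```

Call:
{"name": "jog_arm", "arguments": {
  "motion": [
    [[0,0,0,0,0,0],[0,0,0,0,0,0],[0,0,0,0,0,0],[0,0,0,0,0,0],[0,0,0,0,0,0],[0,0,0,0,0,0]]
  ],
  "gripper": 1,
  "squeeze": 80
}}

```text
time: 3.78
eef_pos: [538.1, 41.1, 18.9]
ee_rot: [[-0.118, 0.993, 0.001], [0.993, 0.118, 0.0], [0.0, 0.001, -1.0]]
force: [-1.0, -0.3, 5.8]
width: 21.4
```

Width reads 21.4 mm, a bit under 24. I'll lift a little and check the grip.

Call:
{"name": "jog_arm", "arguments": {
  "motion": [
    [[0,0,-0.003,0,0,0],[0,0,-0.008,0,0,0],[0,0,-0.014,0,0,0],[0,0,-0.02,0,0,0],[0,0,-0.025,0,0,0],[0,0,-0.025,0,0,0],[0,0,-0.025,0,0,0]]
  ]
}}

```text
time: 4.65
eef_pos: [537.7, 41.0, 43.2]
ee_rot: [[-0.118, 0.993, -0.0], [0.993, 0.118, 0.0], [0.0, -0.0, -1.0]]
force: [0.4, 0.0, -0.6]
width: 21.6
```

```bash
cat > look.py <<'E'
from h import *
import sys
o=[]
for n in ('wrist','scene'):
    c=cam(n); im=c['img']
    if n=='scene': im=cv2.resize(im[170:320,260:460],(400,300),interpolation=2)
    else: im=cv2.resize(im,(400,300),interpolation=3)
    o.append(im)
cv2.imwrite(sys.argv[1],np.hstack(o))
s=manip.read_state(); print(s['time'],s['eef_pos'],s['width'],s['force'],s['torque'])
E
python3 look.py pics/l1.png
```

```text
4.75 [537.57276635  40.99891135  43.05113873] 21.473843209091395 [-0.76592988 -0.18631269 -1.20450363] [-0.08585739  0.02139059 -0.03179584]
```

View pics/l1.png

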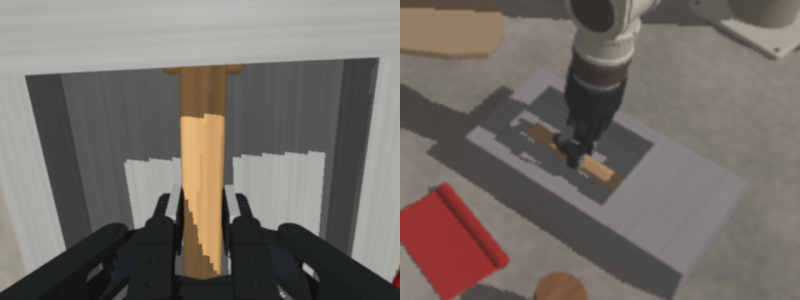

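The spatula is held and off the floor: its shadow is detached and the blade is still under the hood. Next I'll tilt it handle-up 17° while raising, so that the tip clears the floor and the handle stays below the hood edge.

Call:
{"name": "jog_arm", "arguments": {
  "motion": [
    [[0,0,-0.003,0,-0.02,0],[0,0,-0.008,0,-0.06,0],[0,0,-0.014,0,-0.11,0],[0,0,-0.02,0,-0.16,0],[0,0,-0.026,0,-0.21,0],[0,0,-0.032,0,-0.26,0],[0,0,-0.036,0,-0.29,0],[0,0,-0.038,0,-0.3,0],[0,0,-0.038,0,-0.3,0],[0,0,-0.038,0,-0.3,0]]
  ]
}}

```text
time: 6.0
eef_pos: [537.7, 40.7, 81.2]
ee_rot: [[-0.112, 0.993, 0.034], [0.949, 0.117, -0.293], [-0.295, -0.0, -0.955]]
force: [-0.1, -0.0, -0.9]
width: 22.0
```

```bash
python3 look.py pics/l2.png
```

```text
6.1 [537.72804925  40.65519932  81.1781417 ] 21.48532936327886 [ 0.7470201   0.14489289 -1.36683077] [ 0.31743578  0.01297546 -0.02977377]
```

View pics/l2.png

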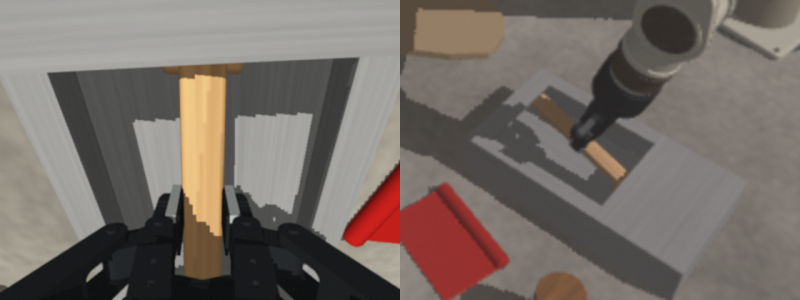

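The spatula is tilted with its handle end above the mouth and the blade still inside. The force is about its weight alone, so nothing is touching. Now I'll draw it out along its own axis.

Call:
{"name": "jog_arm", "arguments": {
  "motion": [
    [[-0.005,0,0,0,0,0],[-0.015,0,0,0,0,0],[-0.03,0,0,0,0,0],[-0.045,0,0,0,0,0],[-0.06,0,0,0,0,0],[-0.075,0,0,0,0,0],[-0.09,0,0,0,0,0],[-0.105,0,0,0,0,0],[-0.12,0,0,0,0,0],[-0.13,0,0,0,0,0],[-0.137,0,0,0,0,0],[-0.14,0,0,0,0,0],[-0.14,0,0,0,0,0]]
  ]
}}

```text
time: 7.72
eef_pos: [553.5, -91.7, 122.6]
ee_rot: [[-0.113, 0.993, 0.035], [0.949, 0.118, -0.293], [-0.295, -0.0, -0.955]]
force: [-1.3, -0.3, -1.0]
width: 21.4
```

```bash
python3 look.py pics/l3.png
```

```text
7.825 [553.47552446 -91.47191156 122.51226652] 21.55902661080222 [ 0.22185333  0.59071174 -0.44529656] [ 0.29519123  0.06709717 -0.04366841]
```

View pics/l3.png

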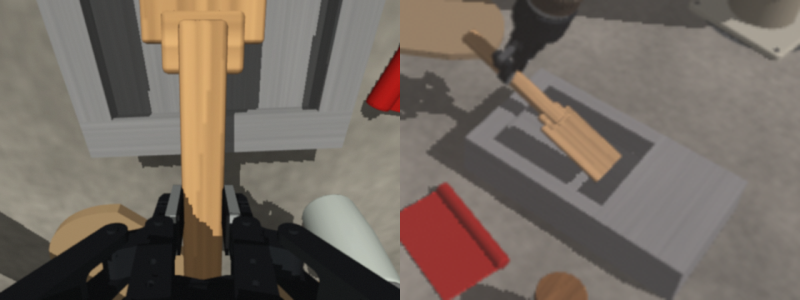

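The blade is clear of the hood and lies in the mouth opening. Next: lift straight up, then carry it to the stone while levelling.

Call:
{"name": "jog_arm", "arguments": {
  "motion": [
    [[-0.003,0,-0.009,0,0,0],[-0.008,0,-0.027,0,0,0],[-0.014,0,-0.046,0,0,0],[-0.02,0,-0.065,0,0,0],[-0.025,0,-0.08,0,0,0],[-0.027,0,-0.086,0,0,0],[-0.032,-0.002,-0.084,0,0.006,0],[-0.043,-0.006,-0.08,0,0.02,0],[-0.062,-0.0135,-0.074,0,0.04,0],[-0.087,-0.023,-0.0655,0,0.066,0],[-0.1145,-0.033,-0.056,0,0.096,0],[-0.1445,-0.045,-0.046,0,0.13,0],[-0.1775,-0.057,-0.035,0,0.165,0],[-0.2075,-0.0685,-0.0245,0,0.198,0],[-0.235,-0.079,-0.015,0,0.228,0],[-0.26,-0.0885,-0.007,0,0.255,0],[-0.279,-0.0955,-0.0005,0,0.276,0],[-0.293,-0.101,0.004,0,0.291,0],[-0.301,-0.104,0.007,0,0.3,0],[-0.301,-0.104,0.007,0,0.3,0]]
  ]
}}

```text
time: 10.32
eef_pos: [484.1, -392.1, 204.5]
ee_rot: [[-0.117, 0.993, -0.0], [0.993, 0.117, 0.001], [0.001, -0.0, -1.0]]
force: [0.5, 0.1, -1.3]
width: 21.5
```

```bash
cat > fin.py <<'E'
from h import *
import sys
o=[]
for n in ('side','scene'):
    c=cam(n); hsv=cv2.cvtColor(c['img'],cv2.COLOR_BGR2HSV); P=depthpts(c)
    m=((hsv[...,1]>60)&(hsv[...,0]>5)&(hsv[...,0]<30)&(hsv[...,2]>60)&(P[...,2]>80)&(abs(P[...,0]-480)<150)&(abs(P[...,1]+340)<220)).astype(np.uint8)
    Q=P[m>0]
    if len(Q):
        r=cv2.minAreaRect(Q[:,:2].astype(np.float32)); y0,y1=np.percentile(Q[:,1],[1,99])
        lo=Q[Q[:,1]<y0+20]; hi=Q[Q[:,1]>y1-20]
        print(n,len(Q),'rect',r,'handle side',np.median(lo,0),'blade side',np.median(hi,0))
    m=((hsv[...,1]>60)&(hsv[...,0]>5)&(hsv[...,0]<30)&(hsv[...,2]>60)&(abs(P[...,2]-12)<12)&(abs(P[...,0]-478)<140)&(abs(P[...,1]+337)<140))
    Q=P[m]; print(n,'stone',Q.min(0),Q.max(0))
    o.append(cv2.resize(c['img'],(400,300),interpolation=3))
cv2.imwrite(sys.argv[1],np.hstack(o))
s=manip.read_state(); print(s['time'],s['eef_pos'],s['width'],s['force'],s['torque'],abs(s['dq']).max())
E
python3 fin.py pics/f1.png
```

```text
side 389 rect ((455.5227966308594, -342.35107421875), (78.57969665527344, 287.65582275390625), 26.72490692138672) handle side [ 491.36933819 -475.09231614  200.53932737] blade side [ 431.77627953 -219.60355253  194.56278925]
side stone [ 3.66881395e+02 -4.50305348e+02  5.19684729e-02] [ 586.12719089 -226.27645177   20.78745237]
scene 730 rect ((484.48779296875, -334.16888427734375), (68.54067993164062, 275.8523254394531), 10.477898597717285) handle side [ 499.95029536 -461.62574747  205.01963106] blade side [ 469.63521821 -208.73845833  197.5322364 ]
scene stone [ 3.70036868e+02 -4.44658793e+02  2.74339750e-01] [ 588.29642724 -223.86575185   21.03984815]
10.425 [ 484.53072035 -391.03501662  204.8464618 ] 21.886125894451883 [ 0.06428244 -0.20736478 -1.39359934] [-0.02888657  0.04957009 -0.05372196] 0.011816555863668352
```

View pics/f1.png

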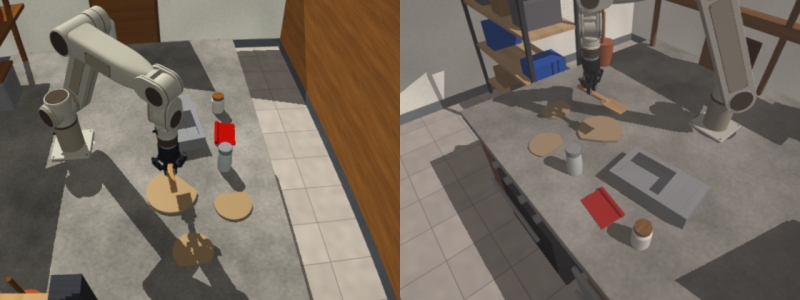

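The spatula is held level at z≈200, with its middle at about (484,-334) and the stone's centre at about (478,-336). The bystanders look unmoved. I'll let it settle, then hand in.

Call:
{"name": "jog_arm", "arguments": {
  "motion": [
    [[0,0,0,0,0,0],[0,0,0,0,0,0],[0,0,0,0,0,0],[0,0,0,0,0,0],[0,0,0,0,0,0],[0,0,0,0,0,0]]
  ]
}}

```text
time: 11.18
eef_pos: [484.3, -391.7, 204.9]
ee_rot: [[-0.118, 0.993, -0.0], [0.993, 0.118, 0.0], [0.0, -0.0, -1.0]]
force: [-0.3, -0.2, -0.9]
width: 21.6
```

```bash
python3 - <<'E'
from bench import manip
s=manip.read_state(); print(s['time'],s['eef_pos'],s['width'],s['force'],abs(s['dq']).max())
print(manip.finish_job())
E
```

```text
11.175 [ 484.34786636 -391.70362955  204.9241181 ] 21.58468425780134 [-0.33407482 -0.1634859  -0.93580028] 0.0013606247954533984
the job is handed in; nothing more can be done
None
```

I gripped the spatula by its handle in the mouth and lifted it. I then tilted it 17° handle-up with the blade still under the hood, drew it out along its own axis, and levelled it over the largest stone. I handed the job in at about 11.2 s; it reports no verdict.

**Last checks:**
- **Position:** the scene view put the spatula's middle at about (484, −334) mm and the stone's centre at about (478, −336) mm, so roughly 6 mm apart.
- **Height and level:** both ends were at about 200 mm and level, with the force about the spatula's weight and the arm still.
- **Surroundings:** the stone's measured position matched the first measurement within a few millimetres. The other things looked unmoved in the pictures, but I did not measure them again.

**Disagreements:**
- **Finger opening:** it read 21.5 mm on a handle said to be 24 mm wide, steady through the whole carry. I put that down to the pads giving or a sensor offset.
- **Side view:** at the end it put the spatula's middle about 29 mm nearer the robot in x than the scene view did. That view was partly blocked, so I trusted the scene view and the arm's own position, which agree.

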